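# Fit the bracket arm into the slotted upright

### The job

Fit the loose steel bracket arm to the slotted upright under the shelf: put its two claws through the two slots, then press it straight down until it is fully home and the spring catch has come out again over the top of its end plate. Let go of it and leave the tub, the tins and the torch where they are.

Things in the scene. Friction and masses are not known exactly. Their poses are not given: they have to be found in the camera images.
- bracket_grip (a point): Loose galvanised bracket arm (0.35 kg) standing on the bench: box section 115 mm long, 24 wide, 50 tall, an end plate (30 wide, 92 tall, 5 thick) at one end, an 8 mm lip at the other. Point: middle of the section, 25 mm above its underside, near the balance point; grip here across the width. x along the arm to the end plate (rear face at x=+50 mm, outer end at -70), y across, z up.
- bracket_mount (a point): Centre of the rear face of the bracket's end plate, 46 mm above its underside; axes as bracket_grip, 50 mm along x and 21 mm up from it. Two claws stick out of this face along +x, one above the other on the centre line. The plate's lower and upper edges are 46 mm below and above this point.
- claw (a point): Upper claw: underside of its neck where it leaves the end plate's rear face, 12 mm above bracket_mount; the lower claw is alike, 44 mm lower. Each is 10 mm wide: a neck 12 mm tall sticks out 15 mm, and a lip hangs 12 mm below the neck at its far end, leaving a gap to the plate of 6 mm (8 mm at the lip's foot). Axes as bracket_grip.
- upright_mount (a point): Point on the front face of the fixed slotted upright (sheet-steel channel 60 mm wide, on a 220 mm wide corrugated panel), 171 mm above the bench. x goes into the upright, square to its face, the way the claws go in; y sideways; z up. The bracket is home when bracket_mount lies here, to within 1 or 2 mm of play, with its x axis along this one.
- slot (a point): Middle of the bottom edge of the upper slot, on the front face, 12 mm above upright_mount, axes alike; the lower slot is 44 mm lower. Slots are 18 mm wide, 34 tall, in 4 mm sheet. The claws (24 mm tall in all) go in with the bracket 12 to 22, best 17 mm above home; push the plate up to the face, then lower it until the necks rest on the slots' bottom edges, lips behind the sheet.
- shelf_edge (a point): Middle of the front lower edge of the fixed shelf sheet above the upright, 90 mm out from the upright's face and 139 mm above upright_mount; the shelf is 220 mm wide. A gripper pointing straight down does not fit under it: lean it about 30 to 45 degrees, its body away from the upright. Axes as upright_mount.
- catch (a joint): Spring catch: a round-nosed pin, 10 mm thick, 55 mm above upright_mount, standing 9 mm out of the upright's face. Value in m: 0 = out, up to 0.014 as pushed in. The end plate held against the face above home pushes it in 9 mm (2.5 N rising to 5 N, with friction against lowering). With the bracket home, the plate's top is 4 mm below the pin, which springs out over it.
- tub: Open green plastic tub, 170 x 130 x 75 mm, on the bench; origin at the centre of its underside. To be left alone.
- tin_a: Closed tin, 75 mm in diameter, 64 mm tall, on the bench; origin at the centre of its underside. To be left alone.
- tin_b: Second closed tin, like the first. To be left alone.
- torch: Yellow plastic torch lying on the bench, 115 mm long, 42 mm in diameter at the head; origin under its middle. To be left alone.
Mind the look-alikes: they are no part of the job. Of the things that look like the part that bears bracket_grip, take the one that is farthest to the robot's left at the start.

How it is judged:
By the outcome, as a careful person would: the job done as asked, in the order asked, and still so for the second after the job is handed in, with the robot touching nothing.
It also fails if it takes over 45 s, if anything falls off the work surface, if the arm or the gripper's body presses on something with over 40 N, if the wrist force passes 120 N, or if a joint passes its speed limit or range.

### The arm

A 7-joint arm with a two-finger parallel gripper is mounted at the origin on the work surface. World frame = base frame: x ahead of the robot, y to its left, z up, the work surface at z = 0. Lengths are in m, angles in rad, forces in N, time in s.
With the tool pointing down it reaches from about 0.4 to 0.85 m from the base axis. Payload 4.5 kg.
Tool frame: the origin (TCP) lies between the finger pads; the fingertips stand 11 mm ahead of it and the grasp point (between the pads) lies 8 mm behind it (r.tip_reach is the distance from the TCP to the fingertips, in m); x points along the fingers, y is the direction in which the jaws open and shut, and the axes are right-handed (so a half turn about x gives the same grasp; the last joint's range is limited). The gripper opens to 88 mm and grips with 3 to 60 N. Pads are 18 mm wide; open, the fingers measure 123 mm over their backs; the gripper's body (75 mm by 187 mm) begins 45 mm behind the grasp point.
Start: joints at [-1.298, 0.689, -0.195, 1.565, 0.157, 0.902, -0.215], TCP at [0.148, 0.607, 0.25] pointing down, gripper open.
Joint ranges: [-3.01, 3.01], [-0.46, 2.08], [-1.47, 1.51], [0.13, 2.56], [-1, 4.14], [0.04, 2.09], [-2.66, 2.66]. Speed limits (rad/s): [2.57, 2.57, 3.14, 3.14, 3.14, 3.14, 3.14].

### API

Orientations are given as a unit quaternion [x, y, z, w].
In Python, from plant import r gives the robot as it stands.
- The arm moves only by the tool drive_tool, never from a script. Its argument "deltas" is a list of rows, each a list of 3 entries, a list of its own where there are three numbers: the turn, a rotation vector about the tool's x, y, z in degrees, then the shift along the tool's x, y, z in cm, then the finger opening in cm, from 0 to 8.81. A call has 1 to 12 rows; each row shifts and turns the commanded pose from where the row before left it, along the tool's axes as they then stand; what a row does not reach is not made up. A row lasts 1/12 s, in which the tool goes at most 41.7 mm and 7.16 degrees, less where a joint would pass 70% of its speed; a pose out of reach is approached as far as the arm can. A call is refused whole if a number of a shift passes 4.17 or a number of a turn 7.16, either way. A call with a gripper value outside its range is refused whole. The fingers move at their own pace and stop on an object; "force" is the grip in N (left out, the last holds). Time passes only in rows, so rows that do not move let the fingers close. It gives the time, the measured TCP pose, the force and the opening at its end, in the units of the state.
- r.get_state(): the state, without advancing time (a new reading comes with each control period).
- r.snapshot(name): name is "side" or "top"; returns a dict with "color" (384x512x3 uint8, red, green, blue), "fov_y" (degrees; the focal length in pixels is half the picture's height over the tangent of half this angle, whatever the lens; pixels are square), "cx", "cy" (the principal point, pixels), "k1" (the pictures are not rectified: a ray, as slopes to the right and down, at radius r is drawn at 1 + k1 r^2 times it, then the intrinsics apply), "extrinsics" (4x4, takes a point from world to camera coordinates). Camera axes: x right, y up, looking along -z (the intrinsics and any distortion apply to the point x, -y, -z); pixel columns grow to the right and rows downward; lengths in m; the calibration is good to about 2 mm. A picture is of the moment at which its call begins. There is no depth.
- r.finish_job(): hands the job in, once; it reports no verdict.
The state is a dict: "clock": time; "q": joint angles; "qd": joint speeds; "joint_torque": joint torques, N m; "tool_pos": TCP position; "eef_rot": TCP orientation; "contact_force": force on the tool from outside, world axes, zero at the start; "moment": the same for the moment, N m; "opening": opening from 0.0 (shut) to 1.0 (fully open).
Only numpy, scipy, OpenCV 4.12 (cv2) and the standard library are available. Lean on these libraries where they do the work, as an engineer would, in place of code of your own. Each camera call takes 0.05 s, during which the arm holds its last target. There are 200 camera calls.

## Working session

There is one attempt and no reset: what is moved stays moved. The work goes in short steps, Python scripts to look and compute and a tool call to move; the robot and the scene stay as the last step left them, time stands still between calls to the robot, and variables do not carry over. Pictures are saved under pics/ and viewed, about 8 in all and at most 12, crops included, and the job is handed in when it is done.

Besides the shell and the picture viewer there is one more tool, called as name(argument=value, ...) on one line, values as JSON. drive_tool: Moves the arm, as the interface text tells. Its arguments: {"type":"object","properties":{"deltas":{"type":"array","items":{"type":"array"}},"force":{"type":"number"}},"required":["deltas"]}

```bash
ls; mkdir -p pics
cat > h.py <<'E'
import numpy as np, cv2, os
from scipy.spatial.transform import Rotation as R
from plant import r
def cam(s):
    h,w=s["color"].shape[:2]; f=h/2/np.tan(np.radians(s["fov_y"])/2)
    K=np.array([[f,0,s["cx"]],[0,f,s["cy"]],[0,0,1.]]); d=np.array([s["k1"],0,0,0,0.])
    E=np.diag([1,-1,-1,1.])@np.array(s["extrinsics"]); return K,d,E
def ray(s,px):
    K,d,E=cam(s); u=cv2.undistortPointsIter(np.array(px,float).reshape(-1,1,2),K,d,None,None,(3,50,1e-10)).reshape(-1,2)
    v=np.c_[u,np.ones(len(u))]@E[:3,:3]; return -E[:3,:3].T@E[:3,3], v/np.linalg.norm(v,axis=1)[:,None]
def plane(s,px,z):
    o,v=ray(s,px); return o+v*((z-o[2])/v[:,2])[:,None]
def proj(s,P):
    K,d,E=cam(s); return cv2.projectPoints(np.array(P,float).reshape(-1,3),cv2.Rodrigues(E[:3,:3])[0],E[:3,3],K,d)[0].reshape(-1,2)
def tri(s1,p1,s2,p2):
    o1,v1=ray(s1,p1);o2,v2=ray(s2,p2);out=[]
    for a,b in zip(v1,v2):
        t=np.linalg.lstsq(np.c_[a,-b],o2-o1,rcond=None)[0]; A=o1+t[0]*a;B=o2+t[1]*b; out.append(np.r_[(A+B)/2,np.linalg.norm(A-B)])
    return np.array(out)
def save(n,im,crop=None,k=1):
    if crop: x0,y0,x1,y1=crop; im=im[y0:y1,x0:x1]
    cv2.imwrite(f"pics/{n}.png",cv2.resize(im[...,::-1],None,fx=k,fy=k,interpolation=cv2.INTER_CUBIC))
E
python3 - <<'E'
from h import *
import pickle
for n in("side","top"):
    s=r.snapshot(n); pickle.dump(s,open(f"{n}0.pkl","wb")); save(n+"0",s["color"],k=1.5); K,d,E=cam(s); print(n,K[0,0],d[0],(-E[:3,:3].T@E[:3,3]).round(3),E[2,:3].round(3))
print(r.get_state())
E
```

```text
pics
side 368.974079348055 -0.03797333581828073 [ 0.195 -0.681  0.771] [ 0.375  0.652 -0.659]
top 371.91838485063226 -0.008085272762005784 [ 0.446 -0.122  1.094] [ 0.102  0.007 -0.995]
{'clock': 0.1, 'q': array([-1.29818481,  0.68988768, -0.19450904,  1.56622623,  0.15730777,
        0.90249753, -0.2150781 ]), 'qd': array([-0.00054361, -0.00225374,  0.00039293, -0.00122614,  0.00031914,
       -0.00035797, -0.00232494]), 'joint_torque': array([-3.04298752e-03, -5.28504610e+01, -1.27156310e+00, -1.53838062e+01,
       -5.25748939e-02,  1.98746864e-03,  4.37623237e-05]), 'tool_pos': array([0.14776286, 0.60672402, 0.24900137]), 'eef_rot': array([ 0.08362431,  0.70209745, -0.08477474,  0.7020537 ]), 'contact_force': array([ 0.08490411,  0.13293252, -0.88053981]), 'moment': array([-0.03964928,  0.02760474, -0.03185863]), 'opening': 1.0008055922158465}
```

View pics/side0.png

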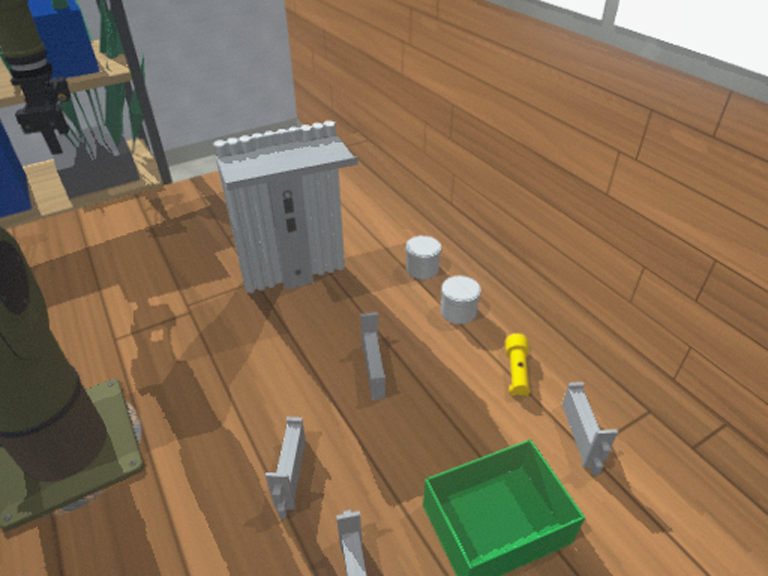

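View pics/top0.png

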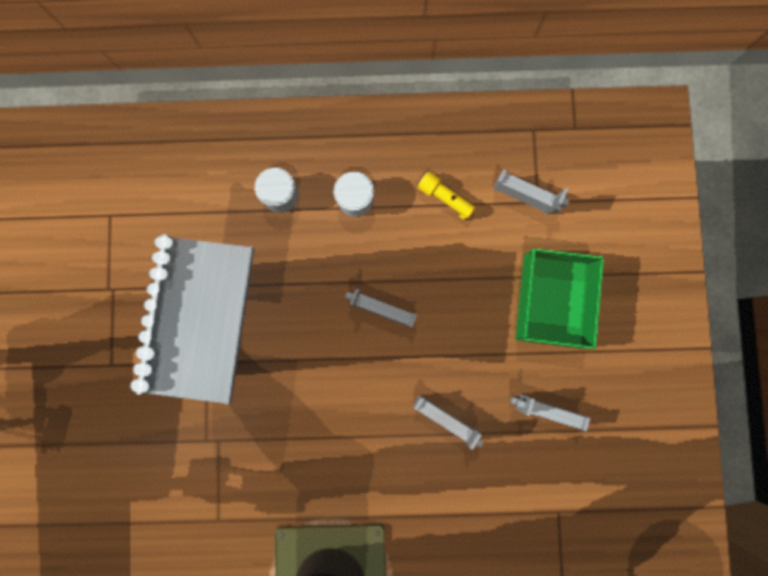

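The side view shows the panel with the upright at about (290,230), the shelf above it, the tins at (423,257) and (461,300), the torch at (517,365) and the tub at (503,510). The top view shows four bracket-like parts, and up is +x, left is +y.

Candidates for the bracket (1.5x top pixels) are A (380,308), B (448,422), C (550,412) and D (530,190). A is the farthest left, so I choose it. Next is a close crop of A and the upright.

Run:
```python
from h import *
import pickle
a=pickle.load(open("side0.pkl","rb"));b=pickle.load(open("top0.pkl","rb"))
up=lambda im,c,k:cv2.resize(im[c[1]:c[3],c[0]:c[2]],None,fx=k,fy=k,interpolation=cv2.INTER_CUBIC)
A=up(a["color"],(225,200,275,270),8) # 400x560
B=up(a["color"],(170,115,220,195),7) # 350x560
C=up(b["color"],(222,188,282,222),6)
cv=np.zeros((600,800,3),np.uint8); cv[:560,:400]=A; cv[:560,400:750]=B; save("crop1",cv)
save("crop2",C)
```

```text
(no output)
```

View pics/crop1.png

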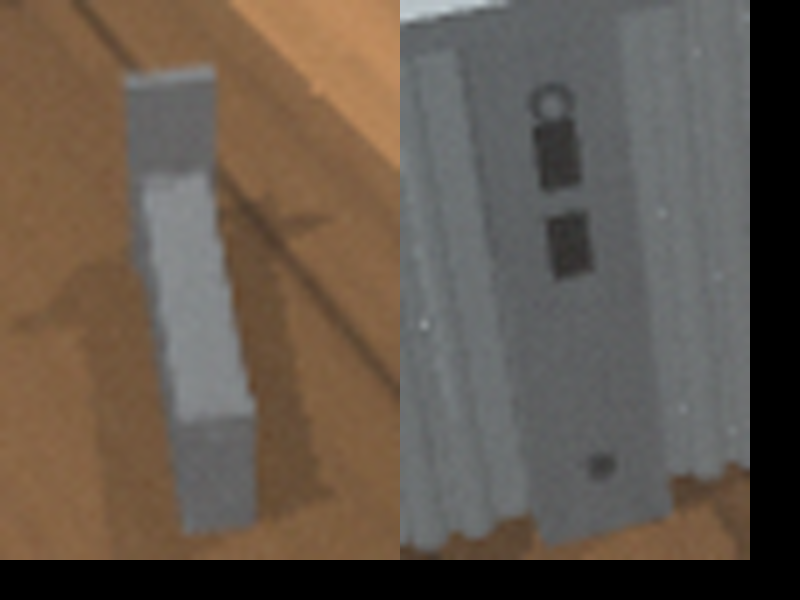

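View pics/crop2.png

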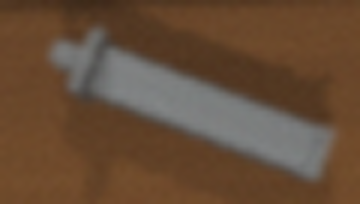

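Crop 1 shows candidate A: plate top corners at (125,75) and (215,66), outer foot at (185,530) to (257,525). It also shows the upright: slots with bottoms at (561,190) and (574,276), and the pin at (551,103). Crop 2 shows claws at A's left end, so A is a genuine bracket pointing toward the upright. Next I turn these pixels into positions.

Run:
```python
from h import *
import pickle
np.set_printoptions(precision=4,suppress=True)
a=pickle.load(open("side0.pkl","rb"));b=pickle.load(open("top0.pkl","rb"))
f=lambda p,k,o:(np.array(p,float)+.5)/k-.5+np.array(o)
A=lambda p:f(p,8,(225,200)); B=lambda p:f(np.array(p)-[400,0],7,(170,115)); C=lambda p:f(p,6,(222,188))
print("plate top side",plane(a,A([(125,75),(215,66)]),.092)); print("plate top top",plane(b,C([(100,33),(78,93)]),.092))
print("tri",tri(a,A([(170,70)]),b,C([(89,63)])))
print("foot outer",plane(a,A([(185,530),(257,525)]),0),"outer top",plane(a,A([(175,420),(253,405)]),.05))
print("outer top(top)",plane(b,C([(332,128),(318,180)]),.05))
print("sect top edges(top cam)",plane(b,C([(108,45),(92,95)]),.05))
for z,q in((.217,[(533,123),(575,118)]),(.183,[(540,193),(582,187)]),(.173,[(547,216),(586,210)]),(.139,[(556,279),(593,272)]),(0.,[(542,545),(672,513)]),(.226,[(551,103)])): print("upr",z,plane(a,B(q),z))
print("shelf",plane(b,f([(252,247),(230,403)],1.5,(0,0)),.31))
# bracket yaw via minAreaRect on top mask
im=b["color"][185:225,220:285].astype(int); m=((im.max(2)-im.min(2))<25).astype(np.uint8)
n,l,st,_=cv2.connectedComponentsWithStats(m); i=1+st[1:,4].argmax(); ys,xs=np.where(l==i); print(st[i])
pts=np.c_[xs+220,ys+185]; P=plane(b,pts,.05)[:,:2]; c=P.mean(0); w=np.linalg.svd(P-c,full_matrices=False)[2][0]; print("yaw pca",np.degrees(np.arctan2(w[1],w[0])),c); t=(P-c)@w; u=(P-c)@[-w[1],w[0]]; print(t.min(),t.max(),u.min(),u.max())
```

```text
plate top side [[ 0.5181 -0.0546  0.092 ]
 [ 0.5458 -0.0662  0.092 ]]
plate top top [[ 0.5379 -0.0696  0.092 ]
 [ 0.5111 -0.0591  0.092 ]]
tri [[ 0.5261 -0.0658  0.0993  0.005 ]]
foot outer [[ 0.4759 -0.1643  0.    ]
 [ 0.4968 -0.1746  0.    ]] outer top [[ 0.4761 -0.1595  0.05  ]
 [ 0.5001 -0.1668  0.05  ]]
outer top(top) [[ 0.494  -0.1748  0.05  ]
 [ 0.4699 -0.1675  0.05  ]]
sect top edges(top cam) [[ 0.536  -0.071   0.05  ]
 [ 0.5127 -0.063   0.05  ]]
upr 0.217 [[0.4848 0.1757 0.217 ]
 [0.5008 0.1703 0.217 ]]
upr 0.183 [[0.4841 0.1772 0.183 ]
 [0.5006 0.1722 0.183 ]]
upr 0.173 [[0.4847 0.1745 0.173 ]
 [0.5003 0.1701 0.173 ]]
upr 0.139 [[0.4858 0.1776 0.139 ]
 [0.5012 0.1741 0.139 ]]
upr 0.0 [[0.4616 0.1786 0.    ]
 [0.5217 0.1683 0.    ]]
upr 0.226 [[0.4921 0.1718 0.226 ]]
shelf [[0.5838 0.0682 0.31  ]
 [0.3655 0.0999 0.31  ]]
[ 11   8  46  25 441]
yaw pca 67.09943951082322 [ 0.5066 -0.1092]
-0.0664390219574606 0.06926483507419126 -0.017032495542747772 0.014917409937825787
```

```bash
cat >> h.py <<'E'
def target(yaw,lean,flip):
    a,l=np.radians(yaw),np.radians(lean); n=np.array([np.cos(a),np.sin(a),0]); x=n*np.sin(l)-np.array([0,0,np.cos(l)])
    y=np.array([-n[1],n[0],0])*flip; return R.from_matrix(np.c_[x,y,np.cross(x,y)]),n
def plan(tcp,Rt):
    s=r.get_state(); Rc=R.from_quat(s["eef_rot"]); d=np.array(tcp)-s["tool_pos"]
    print("t",round(s["clock"],2),"pos",s["tool_pos"].round(4),"F",np.round(s["contact_force"],1),"open",round(s["opening"]*88.1,1),"| shift now-axes cm",(Rc.inv().apply(d)*100).round(2),"| after turn",(Rt.inv().apply(d)*100).round(2),"| turn deg",np.degrees((Rc.inv()*Rt).as_rotvec()).round(1))
E
python3 - <<'E'
from h import *
s=r.get_state(); print(R.from_quat(s["eef_rot"]).as_matrix().round(3))
for f in(1,-1):
    Rt,n=target(67.6,38,f); g=np.array([.5105,-.105,.025])-.003*n+[0,0,.017]; tcp=g+.008*Rt.as_matrix()[:,0]; print(tcp); plan(tcp,Rt)
plan([.148,.607,.48],Rt); plan([.45,-.2,.48],Rt)
E
```

```text
[[-0.     0.236  0.972]
 [-0.002  0.972 -0.236]
 [-1.    -0.002  0.   ]]
[ 0.51123367 -0.10321998  0.03569591]
t 0.1 pos [0.1478 0.6067 0.249 ] F [ 0.1  0.1 -0.9] open 88.2 | shift now-axes cm [ 21.44 -60.35  52.1 ] | after turn [-15.07 -60.66 -53.94] | turn deg [-78.  -31.4  27. ]
[ 0.51123367 -0.10321998  0.03569591]
t 0.1 pos [0.1478 0.6067 0.249 ] F [ 0.1  0.1 -0.9] open 88.2 | shift now-axes cm [ 21.44 -60.35  52.1 ] | after turn [-15.07  60.66  53.94] | turn deg [94.7 28.1 32.7]
t 0.1 pos [0.1478 0.6067 0.249 ] F [ 0.1  0.1 -0.9] open 88.2 | shift now-axes cm [-2.31e+01 -1.00e-02  2.00e-02] | after turn [-1.818e+01  1.000e-02 -1.425e+01] | turn deg [94.7 28.1 32.7]
t 0.1 pos [0.1478 0.6067 0.249 ] F [ 0.1  0.1 -0.9] open 88.2 | shift now-axes cm [-22.98 -71.28  48.45] | after turn [-57.03  58.69  35.48] | turn deg [94.7 28.1 32.7]
```

drive_tool(deltas=[[[0,0,0],[-3.9,0,0],8.8],[[0,0,0],[-3.9,0,0],8.8],[[0,0,0],[-3.9,0,0],8.8],[[0,0,0],[-3.9,0,0],8.8],[[0,0,0],[-3.9,0,0],8.8],[[0,0,0],[-3.9,0,0],8.8]])

```text
clock: 0.6
tool_pos: [0.1477, 0.6066, 0.4855]
eef_rot: [0.084, 0.702, -0.084, 0.702]
contact_force: [-0.1, 0.4, -0.3]
opening: 1.001
```

drive_tool(deltas=[[[0,0,0],[0,-2.36,2.9],8.8],[[0,0,0],[0,-2.36,2.9],8.8],[[0,0,0],[0,-2.36,2.9],8.8],[[0,0,0],[0,-2.36,2.9],8.8],[[0,0,0],[0,-2.36,2.9],8.8],[[0,0,0],[0,-2.36,2.9],8.8],[[0,0,0],[0,-2.36,2.9],8.8],[[0,0,0],[0,-2.36,2.9],8.8],[[0,0,0],[0,-2.36,2.9],8.8],[[0,0,0],[0,-2.36,2.9],8.8],[[0,0,0],[0,-2.36,2.9],8.8],[[0,0,0],[0,-2.36,2.9],8.8]])

```text
clock: 1.6
tool_pos: [0.4195, 0.248, 0.4835]
eef_rot: [0.084, 0.702, -0.084, 0.702]
contact_force: [0.5, 0.9, -0.6]
opening: 0.998
```

Run:
```python
from h import *
Rt,n=target(67.6,38,-1); plan([.46,-.2,.45],Rt); print(r.get_state()["q"].round(2),R.from_quat(r.get_state()["eef_rot"]).as_matrix().round(2))
```

```text
t 1.6 pos [0.4195 0.248  0.4835] F [ 0.5  0.9 -0.6] open 87.9 | shift now-axes cm [  3.36 -42.57  14.53] | after turn [-21.91  20.81  33.48] | turn deg [94.7 28.  32.6]
[-0.56  0.28 -0.09  1.56  0.03  1.31  0.67] [[-0.    0.24  0.97]
 [-0.    0.97 -0.24]
 [-1.   -0.   -0.  ]]
```

drive_tool(deltas=[[[0,0,0],[0.28,-3.55,1.2],8.8],[[0,0,0],[0.28,-3.55,1.2],8.8],[[0,0,0],[0.28,-3.55,1.2],8.8],[[0,0,0],[0.28,-3.55,1.2],8.8],[[0,0,0],[0.28,-3.55,1.2],8.8],[[0,0,0],[0.28,-3.55,1.2],8.8],[[0,0,0],[0.28,-3.55,1.2],8.8],[[0,0,0],[0.28,-3.55,1.2],8.8],[[0,0,0],[0.28,-3.55,1.2],8.8],[[0,0,0],[0.28,-3.55,1.2],8.8],[[0,0,0],[0.28,-3.55,1.2],8.8],[[0,0,0],[0.28,-3.55,1.2],8.8]])

```text
clock: 2.6
tool_pos: [0.4577, -0.1998, 0.4497]
eef_rot: [0.084, 0.702, -0.084, 0.702]
contact_force: [0.9, 0.4, -0.2]
opening: 0.995
```

drive_tool(deltas=[[[6.31,1.87,2.17],[0,0,0],8.8],[[6.31,1.87,2.17],[0,0,0],8.8],[[6.31,1.87,2.17],[0,0,0],8.8],[[6.31,1.87,2.17],[0,0,0],8.8],[[6.31,1.87,2.17],[0,0,0],8.8],[[6.31,1.87,2.17],[0,0,0],8.8],[[6.31,1.87,2.17],[0,0,0],8.8],[[6.31,1.87,2.17],[0,0,0],8.8]])

```text
clock: 3.27
tool_pos: [0.4583, -0.1981, 0.4497]
eef_rot: [0.487, 0.661, -0.26, 0.508]
contact_force: [0.4, -0.1, 0.4]
opening: 0.993
```

drive_tool(deltas=[[[6.31,1.87,2.17],[0,0,0],8.8],[[6.31,1.87,2.17],[0,0,0],8.8],[[6.31,1.87,2.17],[0,0,0],8.8],[[6.31,1.87,2.17],[0,0,0],8.8],[[6.31,1.87,2.17],[0,0,0],8.8],[[6.31,1.87,2.17],[0,0,0],8.8],[[6.31,1.87,2.17],[0,0,0],8.8]])

```text
clock: 3.85
tool_pos: [0.4581, -0.1983, 0.4496]
eef_rot: [0.748, 0.499, -0.365, 0.241]
contact_force: [-0.8, -0.3, -0.1]
opening: 0.999
```

Run:
```python
from h import *
Rt,n=target(67.6,38,-1); print(r.get_state()["q"].round(2)); plan([.5112,-.1032,.0357],Rt); plan(np.array([.5112,-.1032,.0357])-.12*Rt.as_matrix()[:,0],Rt)
```

```text
[ 0.42  0.45  0.44  1.65 -0.78  1.48  0.69]
t 3.85 pos [ 0.4581 -0.1983  0.4496] F [-0.8 -0.3 -0.1] open 88.0 | shift now-axes cm [39.25  1.4  17.02] | after turn [39.28  1.29 16.95] | turn deg [-0.4 -0.1  0. ]
t 3.85 pos [ 0.4581 -0.1983  0.4496] F [-0.8 -0.3 -0.1] open 88.0 | shift now-axes cm [27.25  1.4  16.99] | after turn [27.28  1.29 16.95] | turn deg [-0.4 -0.1  0. ]
```

drive_tool(deltas=[[[0,0,0],[2.27,0.11,1.42],8.8],[[0,0,0],[2.27,0.11,1.42],8.8],[[0,0,0],[2.27,0.11,1.42],8.8],[[0,0,0],[2.27,0.11,1.42],8.8],[[0,0,0],[2.27,0.11,1.42],8.8],[[0,0,0],[2.27,0.11,1.42],8.8],[[0,0,0],[2.27,0.11,1.42],8.8],[[0,0,0],[2.27,0.11,1.42],8.8],[[0,0,0],[2.27,0.11,1.42],8.8],[[0,0,0],[2.27,0.11,1.42],8.8],[[0,0,0],[2.27,0.11,1.42],8.8],[[0,0,0],[2.27,0.11,1.42],8.8]])

```text
clock: 4.85
tool_pos: [0.4828, -0.1719, 0.1292]
eef_rot: [0.747, 0.5, -0.364, 0.244]
contact_force: [0.2, -0.8, 0.1]
opening: 0.997
```

Run:
```python
from h import *
import pickle
a=r.snapshot("side");b=r.snapshot("top");s=r.get_state()
pickle.dump((a,b,s),open("pre.pkl","wb"))
Rt,n=target(67.6,38,-1); print(s["q"].round(2)); plan([.5112,-.1032,.0357],Rt)
up=lambda im,c,k:cv2.resize(im[c[1]:c[3],c[0]:c[2]],None,fx=k,fy=k,interpolation=cv2.INTER_CUBIC)
for n,c in(("side",a),("top",b)):
    c["color"]=c["color"].copy(); M=R.from_quat(s["eef_rot"]).as_matrix(); 
    p=proj(c,[s["tool_pos"]+M@[.011,y,0] for y in(-.044,0,.044)]); print(n,p.round(1))
x=[up(c["color"],(int(u)-65,int(v)-70,int(u)+65,int(v)+70),4)[:,:400] if 0 else up(c["color"],(int(u)-50,int(v)-65,int(u)+50,int(v)+65),4) for c,u,v in((a,245,220),(b,250,200))]
save("pre",np.hstack(x))
```

```text
[ 0.65  0.88 -0.04  1.96 -0.99  0.76  1.12]
t 4.95 pos [ 0.4813 -0.171   0.1278] F [-0.2  1.2  0.4] open 87.7 | shift now-axes cm [11.82  0.25 -0.14] | after turn [11.82  0.18 -0.17] | turn deg [-0.2 -0.2  0.3]
side [[231.3 235.5]
 [249.7 233.5]
 [268.  231.6]]
top [[268.6 227.5]
 [274.5 211.7]
 [280.3 196. ]]
```

View pics/pre.png

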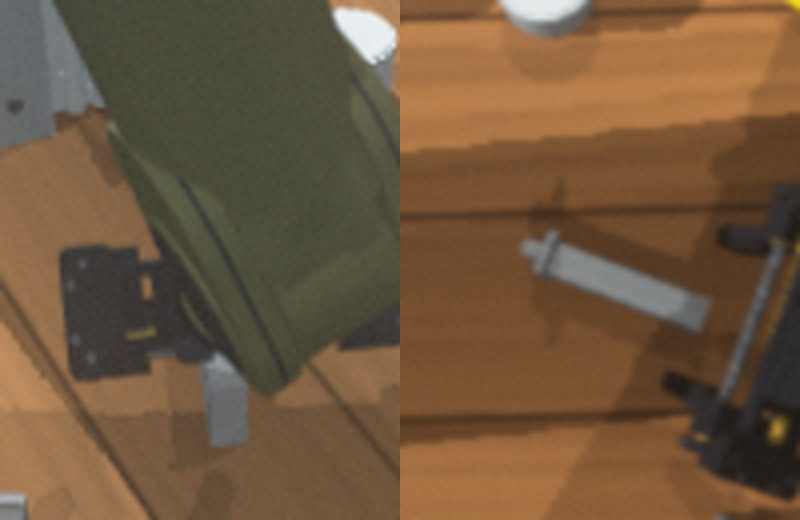

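The picture shows the open gripper straddling the bracket line. The top-view fingertips at (266,230) and (280,194) match the projected ones to about 1 px. Joint 5 is at its limit, so I ease the lean to 35°.

```bash
cat >> h.py <<'E'
def gtcp(yaw,lean,gx=-.004,gz=.014,p=(.5098,-.1055,.025)):
    Rt,n=target(yaw,lean,-1); return np.array(p)+gx*n+[0,0,gz]+.008*Rt.as_matrix()[:,0],Rt
E
python3 - <<'E'
from h import *
T,Rt=gtcp(67.6,35); plan(T,Rt); plan(T-.08*Rt.as_matrix()[:,0],Rt)
E
```

```text
t 4.95 pos [ 0.4813 -0.171   0.1278] F [-0.2  1.2  0.4] open 87.7 | shift now-axes cm [11.94  0.21  0.22] | after turn [11.94  0.14 -0.44] | turn deg [-0.2 -3.2  0.3]
t 4.95 pos [ 0.4813 -0.171   0.1278] F [-0.2  1.2  0.4] open 87.7 | shift now-axes cm [ 3.96  0.16 -0.22] | after turn [ 3.94  0.14 -0.44] | turn deg [-0.2 -3.2  0.3]
```

drive_tool(deltas=[[[0,-1.6,0.1],[0,0,0],8.8],[[0,-1.6,0.1],[0,0,0],8.8],[[0,0,0],[1.3,0.05,-0.15],8.8],[[0,0,0],[1.3,0.05,-0.15],8.8],[[0,0,0],[1.3,0.05,-0.15],8.8],[[0,0,0],[0,0,0],8.8]])

```text
clock: 5.45
tool_pos: [0.4949, -0.1465, 0.1021]
eef_rot: [0.736, 0.493, -0.384, 0.259]
contact_force: [0.4, -0.1, 0.2]
opening: 0.998
```

Run:
```python
from h import *
T,Rt=gtcp(67.6,35); plan(T,Rt); print(r.get_state()["q"].round(3))
```

```text
t 5.45 pos [ 0.4949 -0.1465  0.1021] F [ 0.4 -0.1  0.2] open 88.0 | shift now-axes cm [ 8.24 -0.2   0.35] | after turn [ 8.24 -0.19  0.38] | turn deg [ 0.2  0.2 -0.1]
[ 0.638  0.904 -0.153  1.986 -0.985  0.588  1.071]
```

drive_tool(deltas=[[[0,0,0],[1.6,-0.05,0.07],8.8],[[0,0,0],[1.6,-0.05,0.07],8.8],[[0,0,0],[1.6,-0.05,0.07],8.8],[[0,0,0],[1.0,-0.05,0.07],8.8],[[0,0,0],[0.8,0,0.07],8.8],[[0,0,0],[0.8,0,0],8.8],[[0,0,0],[0.8,0,0],8.8],[[0,0,0],[0,0,0],8.8]])

```text
clock: 6.12
tool_pos: [0.5093, -0.1067, 0.0313]
eef_rot: [0.737, 0.493, -0.385, 0.258]
contact_force: [-0.7, -0.1, -0.3]
opening: 1.001
```

Run:
```python
from h import *
T,Rt=gtcp(67.6,35); plan(T,Rt); print(r.get_state()["q"].round(3))
```

```text
t 6.12 pos [ 0.5093 -0.1067  0.0313] F [-0.7 -0.1 -0.3] open 88.2 | shift now-axes cm [ 0.01  0.01 -0.22] | after turn [ 0.01  0.01 -0.22] | turn deg [ 0.   0.2 -0.1]
[ 0.702  1.061 -0.393  2.001 -0.986  0.317  1.072]
```

drive_tool(deltas=[[[0,0,0],[0,0,-0.2],5.0],[[0,0,0],[0,0,0],4.0],[[0,0,0],[0,0,0],3.2],[[0,0,0],[0,0,0],2.8],[[0,0,0],[0,0,0],2.4],[[0,0,0],[0,0,0],1.5],[[0,0,0],[0,0,0],1.0],[[0,0,0],[0,0,0],1.0],[[0,0,0],[0,0,0],1.0],[[0,0,0],[0,0,0],1.0]], force=50)

```text
clock: 6.95
tool_pos: [0.5097, -0.1058, 0.0329]
eef_rot: [0.737, 0.492, -0.385, 0.258]
contact_force: [-1.2, -0.3, -0.2]
opening: 0.269
```

Run:
```python
from h import *
T,Rt=gtcp(67.6,35); plan(T,Rt); s=r.get_state(); print(s["q"].round(3)); 
up=np.array([0,0,1.]); print("up in tool",R.from_quat(s["eef_rot"]).inv().apply(up).round(3))
```

```text
t 6.95 pos [ 0.5097 -0.1058  0.0329] F [-1.2 -0.3 -0.2] open 23.7 | shift now-axes cm [ 0.09 -0.   -0.05] | after turn [ 0.09 -0.   -0.05] | turn deg [ 0.   0.2 -0.1]
[ 0.702  1.058 -0.395  2.002 -0.986  0.316  1.068]
up in tool [-0.821  0.002 -0.571]
```

drive_tool(deltas=[[[0,0,0],[-0.4,0,-0.28],1.0],[[0,0,0],[-0.8,0,-0.56],1.0],[[0,0,0],[-1.4,0,-0.97],1.0],[[0,0,0],[-1.4,0,-0.97],1.0],[[0,0,0],[-1.4,0,-0.97],1.0],[[0,0,0],[-1.4,0,-0.97],1.0],[[0,0,0],[-1.4,0,-0.97],1.0],[[0,0,0],[-1.4,0,-0.97],1.0],[[0,0,0],[-1.4,0,-0.97],1.0],[[0,0,0],[-0.7,0,-0.5],1.0]])

```text
clock: 7.78
tool_pos: [0.5097, -0.1056, 0.1777]
eef_rot: [0.737, 0.492, -0.384, 0.259]
contact_force: [-0.1, 1.1, -3.7]
opening: 0.271
```

Run:
```python
from h import *
s=r.get_state(); print(s["q"].round(3)); 
# target preinsert: mount 45mm out, +17 up
U=np.array([.490,.174,.171]); T,Rt=gtcp(81.5,35); n=target(81.5,35,-1)[1]
# actual TCP rel. bracket grip at grasp: tcp-(grip)
T0,R0=gtcp(67.6,35); off=R0.inv().apply(np.array([.5097,-.1058,.0329])-[.5098,-.1055,.025])
g=U-.05*n-[0,0,.021]; Th=g+Rt.apply(off); print("home tcp",Th)
plan(Th-.05*n+[0,0,.017],Rt)
```

```text
[ 0.599  0.761 -0.222  1.995 -0.872  0.61   0.823]
home tcp [0.48258453 0.12423397 0.1579    ]
t 7.78 pos [ 0.5097 -0.1056  0.1777] F [-0.1  1.1 -3.7] open 23.9 | shift now-axes cm [  8.96 -10.07 -12.48] | after turn [ 10.16  -6.08 -14.04] | turn deg [-11.3   0.2  -8.1]
```

drive_tool(deltas=[[[-3.77,0.07,-2.7],[0,0,0],1.0],[[-3.77,0.07,-2.7],[0,0,0],1.0],[[-3.77,0.07,-2.7],[0,0,0],1.0],[[0,0,0],[1.27,-0.76,-1.755],1.0],[[0,0,0],[1.27,-0.76,-1.755],1.0],[[0,0,0],[1.27,-0.76,-1.755],1.0],[[0,0,0],[1.27,-0.76,-1.755],1.0],[[0,0,0],[1.27,-0.76,-1.755],1.0],[[0,0,0],[1.27,-0.76,-1.755],1.0],[[0,0,0],[1.27,-0.76,-1.755],1.0],[[0,0,0],[1.27,-0.76,-1.755],1.0],[[0,0,0],[0,0,0],1.0]])

```text
clock: 8.78
tool_pos: [0.4721, 0.0801, 0.174]
eef_rot: [0.67, 0.583, -0.348, 0.3]
contact_force: [-0.9, 0.0, -3.2]
opening: 0.268
```

Run:
```python
from h import *
import pickle
a=r.snapshot("side");b=r.snapshot("top");s=r.get_state(); pickle.dump((a,b,s),open("ins0.pkl","wb"))
Rt,n=target(81.5,35,-1); print(s["q"].round(3)); plan(np.array([.4826,.1242,.1579])-.05*n+[0,0,.017],Rt)
up=lambda im,c,k:cv2.resize(im[c[1]:c[3],c[0]:c[2]],None,fx=k,fy=k,interpolation=cv2.INTER_CUBIC)
save("ins0",np.hstack([up(a["color"],(150,100,250,220),4),up(b["color"],(150,155,250,275),4)]))
```

```text
[ 0.401  0.759 -0.442  2.156 -0.949  0.386  0.834]
t 8.88 pos [0.4745 0.0753 0.1729] F [-0.1 -0.6 -4.2] open 23.6 | shift now-axes cm [-0.19  0.07 -0.08] | after turn [-0.19  0.08 -0.08] | turn deg [-0.  -0.   0.1]
```

View pics/ins0.png

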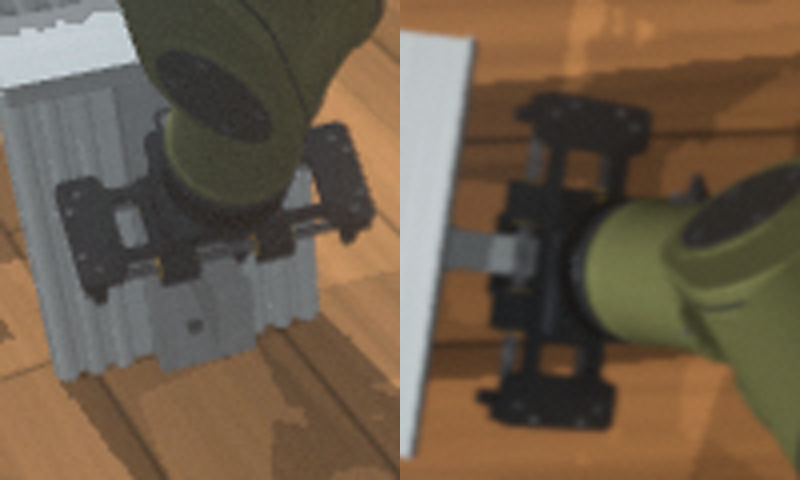

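The side view shows the gripper hiding the slots. The top view shows the section's top at (445–500, 232–268) passing under the shelf. I check both camera biases against the arm's own position.

Run:
```python
from h import *
import pickle
np.set_printoptions(precision=2,suppress=True)
a,b,s=pickle.load(open("ins0.pkl","rb")); M=R.from_quat(s["eef_rot"]).as_matrix(); T=s["tool_pos"]
Rt,n=target(81.5,35,-1); e=np.array([n[1],-n[0],0])
off=Rt.apply(R.from_quat(s["eef_rot"]).inv().apply([0,0,0]))
g=T-(np.array([.4826,.1242,.1579])-(np.array([.49,.174,.171])-.05*n-[0,0,.021])); print("grip est",g)
for x in(.02,.03,.04):
    p=proj(b,[g+x*n+[0,0,.025]+y*e for y in(-.012,.012)]); c=int(round(p[:,0].mean())); col=b["color"][200:232,c].astype(int).mean(1); gr=np.gradient(cv2.GaussianBlur(col.astype(np.float32).reshape(-1,1),(1,5),1).ravel())
    print("top",x,p.ravel(),"obs edges rows",200+gr.argmax(),200+gr.argmin(), (b["color"][212:226,c].max(1).astype(int)-b["color"][212:226,c].min(1)))
f=lambda p,k,o:(np.array(p,float)+.5)/k-.5+np.array(o)
# side: midpoints of symmetric features vs tool mid-plane
q=f([(221.5,269),(227.5,269)],4,(150,100)); print("side obs mids",q)
print("side midplane pts",[proj(a,[T+M@[x,0,z]])[0] for x in(-.05,-.03,0) for z in(-.03,0,.03)])
# side: wing direction & bench-top check
for z,px in((0,(162,372)),(0,(253,352))): print("upright foot",plane(a,f([px],4,(150,100)),0))
```

```text
grip est [0.47 0.08 0.16]
top 0.02 [168.17 221.09 169.57 211.27] obs edges rows 214 221 [43  9  2  5  3  4  4  4  3  1 18 55 68 71]
top 0.03 [164.11 220.59 165.52 210.78] obs edges rows 213 221 [21  1  3  5  4  3  3  4  3  8 42 61 69 70]
top 0.04 [160.05 220.1  161.47 210.29] obs edges rows 224 211 [ 3  6  7  3  3  3  4  2  3  1 13 40 52 54]
side obs mids [[205.   166.88]
 [206.5  166.88]]
side midplane pts [array([199.92, 147.21]), array([203.22, 157.81]), array([206.58, 168.54]), array([199.35, 150.1 ]), array([202.59, 160.5 ]), array([205.87, 171.04]), array([198.54, 154.22]), array([201.68, 164.35]), array([204.87, 174.62])]
upright foot [[ 0.46  0.18 -0.  ]]
upright foot [[0.53 0.16 0.  ]]
```

```bash
cat >> h.py <<'E'
H=np.array([.4838,.1242,.1579]); YAW=81.7
def go(out,upz,dl=0.):
    Rt,n=target(YAW,35,-1); e=np.array([n[1],-n[0],0]); s=r.get_state(); d=s["tool_pos"]-H; print("out %.1f lat %.1f up %.1f mm"%(-d@n*1e3,d@e*1e3,d[2]*1e3), "F n,e,z",np.round([s["contact_force"]@v for v in(n,e,[0,0,1])],1),"M",s["moment"].round(2))
    I=R.from_quat(s["eef_rot"]).inv(); print("per cm: n",I.apply(n).round(3),"e",I.apply(e).round(3),"down",I.apply([0,0,-1]).round(3)); plan(H-out*n+[0,0,upz]+dl*e,Rt)
E
python3 - <<'E'
from h import *
go(.03,.017)
E
```

```text
out 49.8 lat -2.1 up 15.0 mm F n,e,z [-0.6  0.  -4.2] M [-1.1   0.16 -0.  ]
per cm: n [ 0.574 -0.003 -0.819] e [ 0.     1.    -0.003] down [0.819 0.002 0.574]
t 8.88 pos [0.4745 0.0753 0.1729] F [-0.1 -0.6 -4.2] open 23.6 | shift now-axes cm [ 0.97  0.21 -1.73] | after turn [ 0.97  0.21 -1.73] | turn deg [-0.2 -0.  -0. ]
```

drive_tool(deltas=[[[0,0,0],[0.25,0.05,-0.45],1.0],[[0,0,0],[0.25,0.05,-0.45],1.0],[[0,0,0],[0.25,0.05,-0.45],1.0],[[0,0,0],[0.2,0.05,-0.4],1.0],[[0,0,0],[0,0,0],1.0],[[0,0,0],[0,0,0],1.0],[[0,0,0],[0,0,0],1.0]])

```text
clock: 9.47
tool_pos: [0.4801, 0.0936, 0.1749]
eef_rot: [0.672, 0.579, -0.35, 0.301]
contact_force: [0.6, -0.3, -3.4]
opening: 0.27
```

Run:
```python
from h import *
go(.008,.017); print(r.get_state()["q"].round(2))
```

```text
out 30.8 lat 0.8 up 17.0 mm F n,e,z [-0.2  0.7 -3.4] M [-1.01  0.19 -0.03]
per cm: n [ 0.574 -0.005 -0.819] e [ 0.002  1.    -0.005] down [0.819 0.001 0.574]
t 9.47 pos [0.4801 0.0936 0.1749] F [ 0.6 -0.3 -3.4] open 23.8 | shift now-axes cm [ 1.31 -0.09 -1.86] | after turn [ 1.31 -0.08 -1.86] | turn deg [-0.3  0.  -0.1]
[ 0.37  0.76 -0.47  2.15 -0.95  0.36  0.8 ]
```

drive_tool(deltas=[[[0,0,0],[0.17,-0.02,-0.24],1.0],[[0,0,0],[0.17,-0.02,-0.24],1.0],[[0,0,0],[0.17,-0.02,-0.24],1.0],[[0,0,0],[0.17,-0.02,-0.24],1.0],[[0,0,0],[0.17,0,-0.24],1.0],[[0,0,0],[0.17,0,-0.24],1.0],[[0,0,0],[0.17,0,-0.24],1.0],[[0,0,0],[0,0,0],1.0]])

```text
clock: 10.13
tool_pos: [0.4824, 0.1145, 0.1748]
eef_rot: [0.672, 0.579, -0.35, 0.301]
contact_force: [-1.1, -2.4, -3.9]
opening: 0.268
```

Run:
```python
from h import *
go(.0,.017)
```

```text
out 9.8 lat 0.0 up 16.9 mm F n,e,z [-2.5 -0.8 -3.9] M [-1.23  0.22  0.11]
per cm: n [ 0.573 -0.004 -0.819] e [ 0.002  1.    -0.004] down [0.819 0.001 0.573]
t 10.13 pos [0.4824 0.1145 0.1748] F [-1.1 -2.4 -3.9] open 23.6 | shift now-axes cm [ 0.55 -0.01 -0.81] | after turn [ 0.55 -0.   -0.81] | turn deg [-0.2  0.  -0.1]
```

drive_tool(deltas=[[[0,0,0],[0.11,0,-0.16],1.0],[[0,0,0],[0.11,0,-0.16],1.0],[[0,0,0],[0.11,0,-0.16],1.0],[[0,0,0],[0.11,0,-0.16],1.0],[[0,0,0],[0,0,0],1.0]])

```text
clock: 10.55
tool_pos: [0.4836, 0.1218, 0.1747]
eef_rot: [0.672, 0.579, -0.351, 0.301]
contact_force: [-1.2, -5.4, -4.3]
opening: 0.269
```

Run:
```python
from h import *
go(.0,.017)
```

```text
out 2.4 lat 0.1 up 16.8 mm F n,e,z [-5.5 -0.4 -4.3] M [-1.62  0.35  0.1 ]
per cm: n [ 0.573 -0.005 -0.819] e [ 0.002  1.    -0.005] down [0.819 0.001 0.573]
t 10.55 pos [0.4836 0.1218 0.1747] F [-1.2 -5.4 -4.3] open 23.7 | shift now-axes cm [ 0.12 -0.01 -0.21] | after turn [ 0.12 -0.01 -0.21] | turn deg [-0.3  0.  -0.1]
```

drive_tool(deltas=[[[0,0,0],[0.07,0,-0.1],1.0],[[0,0,0],[0.07,0,-0.1],1.0],[[0,0,0],[0,0,0],1.0]])

```text
clock: 10.8
tool_pos: [0.4837, 0.1221, 0.1743]
eef_rot: [0.672, 0.577, -0.352, 0.301]
contact_force: [-3.8, -10.8, -0.6]
opening: 0.268
```

Run:
```python
from h import *
go(.0,.0)
```

```text
out 2.1 lat 0.2 up 16.4 mm F n,e,z [-11.2  -2.2  -0.6] M [-2.14  0.64  0.23]
per cm: n [ 0.571 -0.007 -0.821] e [ 0.003  1.    -0.007] down [0.821 0.001 0.571]
t 10.8 pos [0.4837 0.1221 0.1743] F [ -3.8 -10.8  -0.6] open 23.6 | shift now-axes cm [ 1.47 -0.02  0.77] | after turn [ 1.46 -0.02  0.77] | turn deg [-0.4  0.2 -0.2]
```

drive_tool(deltas=[[[0,0,0],[0.16,0,0.11],1.0],[[0,0,0],[0.16,0,0.11],1.0],[[0,0,0],[0.16,0,0.11],1.0],[[0,0,0],[0,0,0],1.0]])

```text
clock: 11.13
tool_pos: [0.4845, 0.1221, 0.1683]
eef_rot: [0.673, 0.577, -0.352, 0.301]
contact_force: [-1.9, -8.5, -4.7]
opening: 0.27
```

Run:
```python
from h import *
go(.0,.0)
```

```text
out 2.0 lat 1.0 up 10.4 mm F n,e,z [-8.7 -0.6 -4.7] M [-2.41  0.43 -0.02]
per cm: n [ 0.571 -0.008 -0.821] e [ 0.004  1.    -0.007] down [0.821 0.    0.571]
t 11.13 pos [0.4845 0.1221 0.1683] F [-1.9 -8.5 -4.7] open 23.8 | shift now-axes cm [ 0.97 -0.1   0.43] | after turn [ 0.97 -0.1   0.44] | turn deg [-0.4  0.2 -0.3]
```

drive_tool(deltas=[[[0,0,0],[0.16,0,0.11],1.0],[[0,0,0],[0.16,0,0.11],1.0],[[0,0,0],[0.16,0,0.11],1.0],[[0,0,0],[0.16,0,0.11],1.0],[[0,0,0],[0,0,0],1.0]])

```text
clock: 11.55
tool_pos: [0.4847, 0.1221, 0.1605]
eef_rot: [0.673, 0.577, -0.352, 0.301]
contact_force: [-0.6, -7.9, -4.2]
opening: 0.27
```

Run:
```python
from h import *
go(.0,.0)
```

```text
out 1.9 lat 1.2 up 2.6 mm F n,e,z [-7.9  0.6 -4.2] M [-2.41  0.35 -0.06]
per cm: n [ 0.571 -0.008 -0.821] e [ 0.005  1.    -0.007] down [0.821 0.    0.571]
t 11.55 pos [0.4847 0.1221 0.1605] F [-0.6 -7.9 -4.2] open 23.7 | shift now-axes cm [ 0.32 -0.12 -0.01] | after turn [ 0.32 -0.12 -0.01] | turn deg [-0.4  0.2 -0.3]
```

drive_tool(deltas=[[[0,0,0],[0.12,0,0.08],1.0],[[0,0,0],[0.12,0,0.08],1.0],[[0,0,0],[0.04,0,0.03],1.0],[[0,0,0],[0,0,0],1.0]])

```text
clock: 11.88
tool_pos: [0.4848, 0.1221, 0.1578]
eef_rot: [0.673, 0.577, -0.351, 0.302]
contact_force: [-3.3, -11.2, 3.5]
opening: 0.27
```

Run:
```python
from h import *
go(.0,.0)
```

```text
out 1.9 lat 1.3 up -0.1 mm F n,e,z [-11.5  -1.7   3.5] M [-2.09  0.48  0.09]
per cm: n [ 0.571 -0.008 -0.821] e [ 0.005  1.    -0.007] down [ 0.821 -0.001  0.571]
t 11.88 pos [0.4848 0.1221 0.1578] F [ -3.3 -11.2   3.5] open 23.8 | shift now-axes cm [ 0.1  -0.14 -0.17] | after turn [ 0.1  -0.13 -0.17] | turn deg [-0.4  0.2 -0.3]
```

drive_tool(deltas=[[[0,0,0],[0.12,0,0.08],1.0],[[0,0,0],[0.12,0,0.08],1.0],[[0,0,0],[0,0,0],1.0],[[0,0,0],[0,0,0],1.0]])

```text
clock: 12.22
tool_pos: [0.4849, 0.1213, 0.1556]
eef_rot: [0.673, 0.576, -0.351, 0.302]
contact_force: [-5.0, -18.5, 13.7]
opening: 0.268
```

Run:
```python
from h import *
import pickle
go(.0,.0); b=r.snapshot("side"); pickle.dump(b,open("home.pkl","wb"))
```

```text
out 2.7 lat 1.5 up -2.3 mm F n,e,z [-19.   -2.3  13.7] M [-1.71  0.71  0.3 ]
per cm: n [ 0.571 -0.01  -0.821] e [ 0.006  1.    -0.007] down [ 0.821 -0.001  0.571]
t 12.22 pos [0.4849 0.1213 0.1556] F [ -5.  -18.5  13.7] open 23.6 | shift now-axes cm [-0.04 -0.15 -0.35] | after turn [-0.04 -0.15 -0.35] | turn deg [-0.4  0.2 -0.4]
```

drive_tool(deltas=[[[0,0,0],[0.04,0,0.16],1.0],[[0,0,0],[0.04,0,0.16],1.0],[[0,0,0],[0,0,0],1.0]])

```text
clock: 12.52
tool_pos: [0.4849, 0.1212, 0.1552]
eef_rot: [0.674, 0.578, -0.349, 0.301]
contact_force: [-6.1, -20.0, 27.9]
opening: 0.265
```

Run:
```python
from h import *
go(.0,.0)
```

```text
out 2.8 lat 1.6 up -2.7 mm F n,e,z [-20.7  -3.2  27.9] M [-0.29  0.64  0.34]
per cm: n [ 0.575 -0.007 -0.818] e [ 0.006  1.    -0.005] down [ 0.818 -0.002  0.575]
t 12.52 pos [0.4849 0.1212 0.1552] F [ -6.1 -20.   27.9] open 23.4 | shift now-axes cm [-0.06 -0.16 -0.38] | after turn [-0.06 -0.16 -0.38] | turn deg [-0.3 -0.1 -0.4]
```

drive_tool(deltas=[[[0,0,0],[-0.15,0,-0.01],1.0],[[0,0,0],[-0.1,0,-0.01],1.0],[[0,0,0],[0,0,0],1.0]])

```text
clock: 12.77
tool_pos: [0.4847, 0.1212, 0.1557]
eef_rot: [0.673, 0.578, -0.35, 0.301]
contact_force: [-0.6, -7.9, 7.4]
opening: 0.269
```

Run:
```python
from h import *
go(.0,.0)
```

```text
out 2.8 lat 1.3 up -2.2 mm F n,e,z [-7.9  0.6  7.4] M [-0.76 -0.07 -0.21]
per cm: n [ 0.574 -0.006 -0.819] e [ 0.004  1.    -0.004] down [ 0.819 -0.001  0.574]
t 12.77 pos [0.4847 0.1212 0.1557] F [-0.6 -7.9  7.4] open 23.7 | shift now-axes cm [-0.02 -0.13 -0.36] | after turn [-0.02 -0.13 -0.36] | turn deg [-0.2 -0.  -0.2]
```

drive_tool(deltas=[[[0,0,0],[-0.05,0,0],3.0],[[0,0,0],[0,0,0],4.0],[[0,0,0],[0,0,0],5.0],[[0,0,0],[0,0,0],5.0],[[0,0,0],[0,0,0],5.0]])

```text
clock: 13.18
tool_pos: [0.4831, 0.1217, 0.1552]
eef_rot: [0.672, 0.58, -0.35, 0.301]
contact_force: [0.0, -0.1, 0.4]
opening: 0.565
```

drive_tool(deltas=[[[0,0,0],[-0.5,0,0],5.0],[[0,0,0],[-1.0,0,0],5.0],[[0,0,0],[-1.5,0,0],5.0],[[0,0,0],[-2,0,0],5.0],[[0,0,0],[-3,0,0],5.0],[[0,0,0],[-3,0,0],5.0],[[0,0,0],[-3,0,0],5.0],[[0,0,0],[-3,0,0],5.0],[[0,0,0],[-3,0,0],5.0]])

```text
clock: 13.93
tool_pos: [0.4655, 0.0067, 0.3206]
eef_rot: [0.672, 0.579, -0.35, 0.301]
contact_force: [1.8, 1.2, 0.4]
opening: 0.565
```

Run:
```python
from h import *
import pickle
go(.2,.2); s=r.get_state(); print(s["q"].round(2)); I=R.from_quat(s["eef_rot"]).inv(); print("wx,wy,wz in tool",I.as_matrix().T.round(2))
a=r.snapshot("side"); pickle.dump(a,open("rel.pkl","wb")); save("rel",a["color"],(130,80,290,240),3)
```

```text
out 118.9 lat -1.1 up 162.7 mm F n,e,z [1.5 1.6 0.4] M [-0.65  0.11 -0.04]
per cm: n [ 0.573 -0.004 -0.819] e [ 0.001  1.    -0.004] down [0.819 0.002 0.573]
t 13.93 pos [0.4655 0.0067 0.3206] F [1.8 1.2 0.4] open 49.8 | shift now-axes cm [-7.71  0.14  4.51] | after turn [-7.71  0.11  4.51] | turn deg [-0.2  0.  -0. ]
[ 0.46  0.48 -0.27  1.99 -0.67  0.85  0.55]
wx,wy,wz in tool [[ 0.08  0.99 -0.12]
 [ 0.57 -0.15 -0.81]
 [-0.82 -0.   -0.57]]
```

View pics/rel.png

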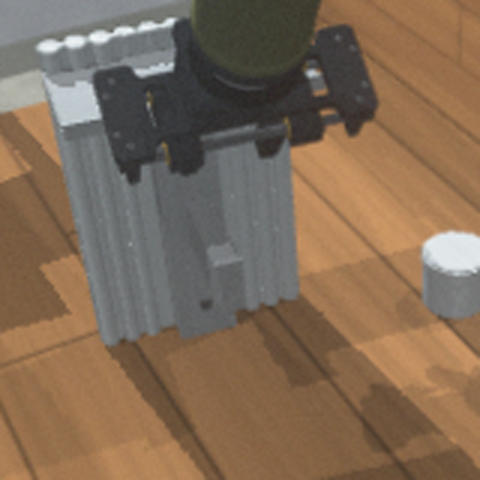

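drive_tool(deltas=[[[0,0,0],[-2.7,0,-1.3],5.0],[[0,0,0],[-2.7,0,-1.3],5.0],[[0,0,0],[-2.7,0,-1.3],5.0],[[0,0,0],[-2.7,0,-1.3],5.0],[[0,0,0],[-2.7,0,-1.3],5.0],[[0,0,0],[-2.7,0,-1.3],5.0],[[0,0,0],[-2.7,0,-1.3],5.0]])

```text
clock: 14.57
tool_pos: [0.4607, -0.026, 0.5275]
eef_rot: [0.672, 0.579, -0.35, 0.301]
contact_force: [0.2, -0.8, 0.8]
opening: 0.569
```

Run:
```python
from h import *
import pickle
a=r.snapshot("side"); pickle.dump(a,open("rel.pkl","wb")); b=r.snapshot("top"); pickle.dump(b,open("relt.pkl","wb"))
up=lambda im,c,k:cv2.resize(im[c[1]:c[3],c[0]:c[2]],None,fx=k,fy=k,interpolation=cv2.INTER_CUBIC)
save("rel2",np.hstack([up(a["color"],(165,110,230,200),6),up(a["color"],(120,50,230,185),4)]))
```

```text
(no output)
```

View pics/rel2.png

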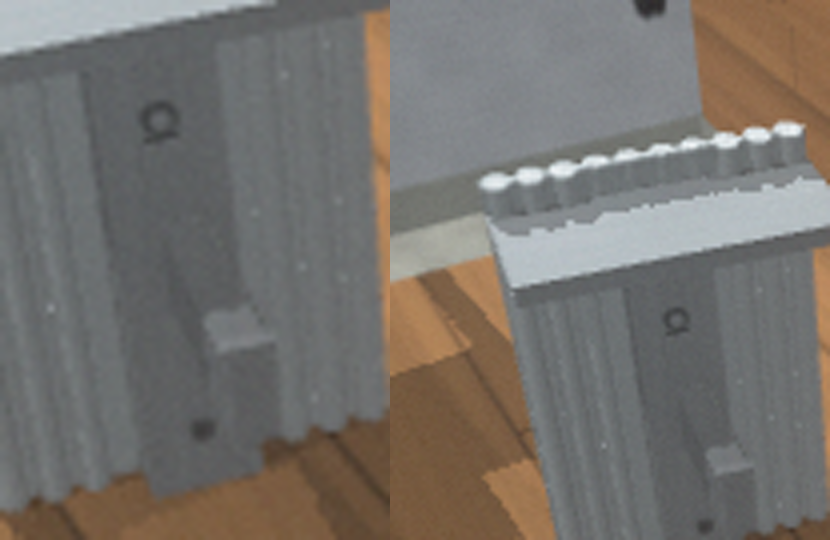

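The picture shows the bracket on the upright with its outer end at about (205–272, 315–345). The pin ring at (160,118) maps to full (191.6,129.6), where it was at the start (191.5,129.6). Below it is only a thin slot-wide dark line at (160,140), so the plate covers both slots. I check this with projections.

Run:
```python
from h import *
import pickle
np.set_printoptions(precision=1,suppress=True)
a=pickle.load(open("rel.pkl","rb")); a0=pickle.load(open("side0.pkl","rb"))
Rt,n=target(81.7,35,-1); e=np.array([n[1],-n[0],0]); z=np.array([0,0,1.]); U=np.array([.492,.1755,.171])
cr=lambda P:((proj(a,P)-[165,110]+.5)*6-.5)
print("pin base, tip",cr([U+.055*z,U+.055*z-.009*n]))
for dz in(0,.006,.012): print(dz,"lip top L,R",cr([U-.12*n+y*e+(.012+dz)*z for y in(-.012,.012)]).ravel(),"foot",cr([U-.12*n+y*e+(-.046+dz)*z for y in(-.012,.012)]).ravel(),"platetop front",cr([U-.005*n+y*e+(.046+dz)*z for y in(-.015,.015)]).ravel())
print("pin patch now vs start"); c=(slice(122,138),slice(184,200)); d=np.abs(a["color"].astype(int)-a0["color"]).mean(2)[c].round(0).astype(int); print(d)
A=np.hstack([cv2.resize(x["color"][112:152,172:212],None,fx=10,fy=10,interpolation=cv2.INTER_CUBIC) for x in(a0,a)]); A=np.clip((A.astype(float)-30)*1.9,0,255).astype(np.uint8); save("pin",A)
t=pickle.load(open("relt.pkl","rb"));t0=pickle.load(open("top0.pkl","rb"))
print("tins/torch/tub change",[np.abs(t["color"].astype(int)-t0["color"])[y0:y1,x0:x1].mean().round(1) for x0,y0,x1,y1 in((168,110,198,142),(220,112,252,142),(278,112,318,148),(344,164,404,234))])
s=r.get_state(); print(s["clock"],s["contact_force"].round(1))
```

```text
pin base, tip [[156.  114.7]
 [161.  124.2]]
0 lip top L,R [211.8 338.3 264.3 325.4] foot [225.  439.7 275.3 426.7] platetop front [129.8 143.4 192.1 129.7]
0.006 lip top L,R [210.4 327.4 263.1 314.5] foot [223.7 429.6 274.2 416.6] platetop front [128.1 132.3 190.7 118.7]
0.012 lip top L,R [209.  316.3 261.9 303.5] foot [222.3 419.4 273.1 406.3] platetop front [126.5 121.2 189.3 107.6]
pin patch now vs start
[[ 2  1  2  1  2  2  1  2  1  1  1  5  2  2  3  1]
 [ 0  2  2  3  2  1  1  6  1  4  2  1  2  2  1  3]
 [ 1  2  0  1  1  2  3  1  0  2  3  2  2  1  1  2]
 [ 1  2  1  2  4  2  1  1  3  1  2  2  4  1  4  2]
 [ 1  1  2  1  2  1  1  1  1  3  1  0  1  5  1  3]
 [ 1  5  1  4  1  2  2  1  4  2  1  1  1  1  1  5]
 [ 1  0  1  4  2  2  4  4  1  2  3  1  1  4  2  2]
 [ 1  2  2  4  4  3  0  3  1  2  1  2  1  3  2  2]
 [ 3  2  1  0  2  0  1  2  5  2  2  2  3  2  1  4]
 [ 1  2  2  2  5  1  3  1  8  4  3  3  3  1  5  1]
 [ 0  1  1  3  1  1  7  3  3 11 15  3  1  4  0  3]
 [ 1  2  2  2  2 16 21 23 33 43 39  1  1  1  4  1]
 [ 1  2  2  2  2 46 46 41 41 44 42 15  2  1  1  1]
 [ 5  2  1  1  2 36 40 39 45 43 36 21  1  3  3  2]
 [ 1  2  2  4  3 26 44 45 44 41 37 19  3  1  0  5]
 [ 1  2  2  3  3 26 45 42 39 43 38 23  4  0  0  0]]
tins/torch/tub change [np.float64(15.0), np.float64(9.5), np.float64(9.2), np.float64(27.4)]
14.6667 [ 0.7  0.4 -0. ]
```

View pics/pin.png

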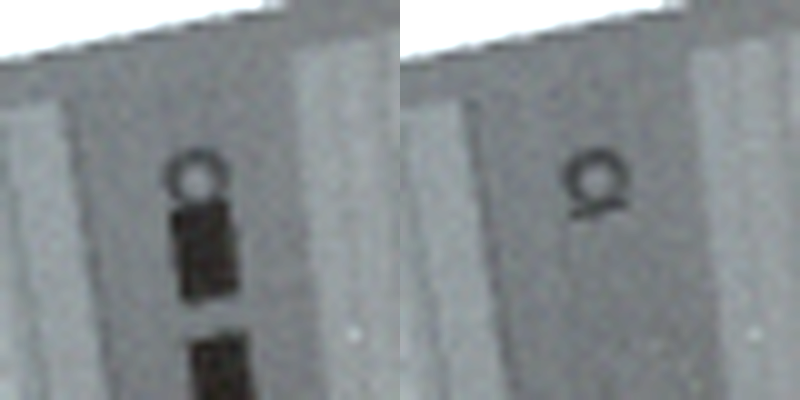

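Run:
```python
from h import *
import pickle
a0=pickle.load(open("side0.pkl","rb"))["color"]; a=r.snapshot("side")["color"]; 
t0=pickle.load(open("top0.pkl","rb"))["color"]; t=r.snapshot("top")["color"]
def cen(im,f,b):
    x0,y0,x1,y1=b; h=cv2.cvtColor(im,cv2.COLOR_RGB2HSV)[y0:y1,x0:x1].astype(int); ys,xs=np.where(f(h)); return len(xs),xs.mean().round(1)+x0,ys.mean().round(1)+y0
W=lambda h:(h[...,1]<50)&(h[...,2]>110);Y=lambda h:(abs(h[...,0]-29)<5)&(h[...,1]>150);G=lambda h:(abs(h[...,0]-60)<15)&(h[...,1]>120)
for n,f,bs,bt in(("tinA",W,(262,150,300,190),(165,105,202,145)),("tinB",W,(288,180,325,218),(216,108,255,146)),("torch",Y,(325,215,365,270),(270,105,325,155)),("tub",G,(270,280,400,384),(330,150,410,240))):
    print(n,"side",cen(a0,f,bs),cen(a,f,bs),"top",cen(t0,f,bt),cen(t,f,bt))
```

```text
tinA side (576, np.float64(282.3), np.float64(171.2)) (562, np.float64(282.2), np.float64(171.1)) top (555, np.float64(182.7), np.float64(124.5)) (573, np.float64(182.8), np.float64(124.8))
tinB side (721, np.float64(305.8), np.float64(198.8)) (634, np.float64(306.2), np.float64(197.7)) top (587, np.float64(235.1), np.float64(127.8)) (583, np.float64(235.1), np.float64(127.8))
torch side (391, np.float64(344.8), np.float64(241.1)) (395, np.float64(344.9), np.float64(241.7)) top (311, np.float64(296.1), np.float64(129.8)) (310, np.float64(296.8), np.float64(130.3))
tub side (5836, np.float64(334.4), np.float64(344.0)) (5868, np.float64(334.6), np.float64(343.8)) top (3305, np.float64(373.0), np.float64(198.7)) (916, np.float64(384.3), np.float64(180.8))
```

Nothing else has moved; the tub's top-view count only dropped because the arm covers it, and its side-view position is unchanged. I hand the job in.

```bash
python3 -c "
from plant import r
print(r.get_state()['qd'].round(3)); print(r.finish_job())"
```

```text
[-0.003  0.024 -0.004  0.043 -0.001 -0.007  0.001]
the job is handed in; nothing more can be done
None
```

I fitted the leftmost bracket to the upright, pressed it home, let it go and handed the job in at about 15 s on the robot's clock. The hand-in gave no verdict.

I gripped it with the tool leaning about 35° and put both claws in about 17 mm above home. After lowering, I pressed it down until it stopped hard, with about 28 N at the wrist.

Last checks:
- **Bracket home:** it stopped about 2.5 mm below the height I had estimated, which is at the edge of the camera calibration and play. In the picture the end plate covers both slots, apart from a sliver at the top edge of the upper one.
- **Catch out:** the spring pin looks the same as in the starting picture, with the plate just below it. I judged this by eye and by comparing pixels, as there is no reading for the catch.
- **Other objects:** the tins, torch and tub were within about 1 pixel of where they started. In the top view the arm partly covered the tub, so I checked that one from the side view only.
- **Robot clear:** the wrist force was near zero after release, and the gripper was well away from the bracket.

Joint 5 ran very close to its -1 limit (about -0.99) during the grasp, but no reading passed it.

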